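Reverse the row of drill-press tools

ROBOT

A 6-joint arm with a two-finger parallel gripper is mounted at the origin on the work surface. World frame = base frame: x ahead of the robot, y to its left, z up, the work surface at z = 0. Lengths are in mm, angles in rad, forces in N, time in s.
With the tool pointing down it reaches from about 275 to 750 mm from the base axis. Payload 10.2 kg.
Tool frame: the origin (TCP) lies between the finger pads; the fingertips stand 19 mm ahead of it and the grasp point (between the pads) is the TCP (arm.tips_ahead is the distance from the TCP to the fingertips, in mm); z points along the fingers, y is the line along which they close (so a half turn about z gives the same grasp; the last joint's range is limited). The gripper opens to 88 mm and grips with 3 to 60 N. Pads are 18 mm wide; open, the fingers measure 123 mm over their backs; the gripper's body (75 mm by 187 mm) begins 45 mm behind the grasp point.
Start: joints at [1.078, 0.313, 1.498, -0, 1.331, -0.223], TCP at [139.946, 506.01, 257.72] pointing down, gripper open.
Joint ranges: [-2.94, 2.94], [-0.97, 2.17], [0.19, 2.56], [-1.23, 4.37], [0.02, 3.11], [-2.88, 2.88]. Speed limits (rad/s): [2.39, 2.39, 3.01, 3.14, 3.14, 3.14].

INTERFACE

Orientations are given as [roll, pitch, yaw] about the fixed x, y, z axes, in that order (R = Rz(yaw) Ry(pitch) Rx(roll)).
In Python, from station import arm gives the robot as it stands. Calls block until the motion is done:
- arm.move_to(position, orientation): joint-space move of the TCP to a pose.
- arm.line_to(position, rotation=None, feed=150): straight line of the TCP; rotation=None keeps the orientation; feed is the mean speed in mm/s.
- arm.movej(angles): joint-space move.
- arm.let_go() and arm.grab(): open the fingers fully, or close them until they stop; the grip force is fixed at half the most.
- arm.hold(seconds).
- arm.solve_ik(position, orientation): joint angles nearest the present ones, or None.
- arm.grab_frame(name): name is "scene" or "top" or "wrist"; returns the picture (480x640x3 uint8, blue, green, red); there is no depth.
- arm.get_calibration(name): a dict with "camera_matrix" (3x3 intrinsics, pixels), "world_to_cam" (4x4, takes a point from world to camera coordinates). Camera axes: x right, y up, looking along -z (the intrinsics and any distortion apply to the point x, -y, -z); pixel columns grow to the right and rows downward; lengths in mm; the calibration is good to about 2 mm. A picture is of the moment at which its call begins: read the wrist's pose just before it. get_calibration takes no time and is no camera call; for the wrist camera it gives the pose at the moment of the call.
A pose or a line that the arm cannot do raises arm.IKError and nothing moves.
- arm.hand_in(): hands the job in; it is judged then, once.
Readings, each from a call of its own:
- arm.get_clock(): time.
- arm.get_joint_positions(): joint angles.
- arm.get_qvel(): joint speeds.
- arm.get_tau(): joint torques, N m.
- arm.get_ee_pos(): TCP position.
- arm.get_eef_rot(): TCP orientation.
- arm.get_force(): force on the tool from outside, world axes, zero at the start.
- arm.get_wrist_torque(): the same for the moment, N m.
- arm.get_gripper_width(): finger opening in mm.
- arm.get_grasp_force(): force on a finger pad.
Only numpy, scipy, OpenCV 4.12 (cv2) and the standard library are available. Lean on these libraries where they do the work, as an engineer would, in place of code of your own. Each camera call takes 0.05 s, during which the arm holds its last target. There are 200 camera calls.

TASK

Move the four drill-press tools from the plywood trays on the steel plate into the empty dark wooden rack, in reverse order, because that rack is worked from the other end: the tool that stands leftmost as the robot sees it goes into the rightmost pocket, the next one beside it, and so on. Stand each tool in its own pocket upright, shank up, and never let one topple over. Leave the other things on the bench where they are.

Things in the scene. Friction and masses are not known exactly. Their poses are not given: they have to be found in the camera images.
- hole_saw: Hole saw: dark steel cup 38 in diameter and 26 tall, a 20 mm bright collar on it up to height 38, then the shank. It stands head down with its shank straight up; total height 88, shank 12 in diameter reaching up to the top. Origin: centre of the underside of the head, z up along the shank; round, so its yaw means nothing. Sizes in mm. Mass 0.1 to 0.3 kg.
- sanding_drum: Sanding drum: plain brown abrasive cylinder 34 in diameter and 35 tall, a 28 mm steel washer up to height 38, then the shank. It stands head down with its shank straight up; total height 88, shank 12 in diameter reaching up to the top. Origin: centre of the underside of the head, z up along the shank; round, so its yaw means nothing. Sizes in mm. Mass 0.1 to 0.3 kg.
- flat_bit: Flat-bottom (Forstner) bit: thin bright steel disc 36 in diameter and 10 tall, a short cone up to height 20, then a long shank. It stands head down with its shank straight up; total height 88, shank 12 in diameter reaching up to the top. Origin: centre of the underside of the head, z up along the shank; round, so its yaw means nothing. Sizes in mm. Mass 0.1 to 0.3 kg.
- cup_brush: Wire cup brush: flared head, 37 in diameter at the brass bristle ends, narrowing to 18 at the nut, up to height 37, then the shank. It stands head down with its shank straight up; total height 88, shank 12 in diameter reaching up to the top. Origin: centre of the underside of the head, z up along the shank; round, so its yaw means nothing. Sizes in mm. Mass 0.1 to 0.3 kg.
- tray_hole_saw: The small square plywood tray in which the hole saw stands at the start; the four are alike, fixed side by side on the carrier in any order. 76 (x) by 70 (y), inside 58 by 58, floor 4 thick, walls 14 above the floor. Origin: centre of its underside; axes as the carrier's. It never moves. Sizes in mm.
- tray_sanding_drum: The small square plywood tray in which the sanding drum stands at the start; the four are alike, fixed side by side on the carrier in any order. 76 (x) by 70 (y), inside 58 by 58, floor 4 thick, walls 14 above the floor. Origin: centre of its underside; axes as the carrier's. It never moves. Sizes in mm.
- tray_flat_bit: The small square plywood tray in which the flat bit stands at the start; the four are alike, fixed side by side on the carrier in any order. 76 (x) by 70 (y), inside 58 by 58, floor 4 thick, walls 14 above the floor. Origin: centre of its underside; axes as the carrier's. It never moves. Sizes in mm.
- tray_cup_brush: The small square plywood tray in which the cup brush stands at the start; the four are alike, fixed side by side on the carrier in any order. 76 (x) by 70 (y), inside 58 by 58, floor 4 thick, walls 14 above the floor. Origin: centre of its underside; axes as the carrier's. It never moves. Sizes in mm.
- carrier: Fixed bright steel plate, 84 (x) by 300 (y) by 6 thick, that bears the four plywood trays in a row; the filled row. Origin: centre of its underside, on the bench top (z = 0). x roughly away from the robot, y along the row to the robot's left, turned up to 0.15 rad. The trays are centred at y = 105, 35, -35, -105. Sizes in mm.
- rack: Fixed dark wooden rack with pale pocket floors, 80 (x) by 300 (y) by 24 tall, beyond or before the carrier. Four empty pockets at x = 0, y = 105, 35, -35, -105 mm: inside 58 by 58, floor at height 10, walls 14 above it, 12 between pockets. Origin: centre of underside, at z = 0; x roughly away from the robot, y to its left, turned up to 0.15 rad. Grip across the row (closing along x).
- pencil: Bystander: flat carpenter's pencil, 150 by 14 by 8, lying between the two rows. Sizes in mm. Loose; leave it where it is. Origin: its underside's centre (for the lying pieces, near the middle of the length).
- wrench: Bystander: steel wrench 140 long, lying flat between the two rows, under 15 high. Sizes in mm. Loose; leave it where it is. Origin: its underside's centre (for the lying pieces, near the middle of the length).
- tape_roll: Bystander: roll of paper tape, 100 in diameter, 25 tall, lying flat left of the rows. Sizes in mm. Loose; leave it where it is. Origin: its underside's centre (for the lying pieces, near the middle of the length).
- screw_jar: Bystander: glass jar, 68 in diameter, 85 tall, left of the rows. Sizes in mm. Loose; leave it where it is. Origin: its underside's centre (for the lying pieces, near the middle of the length).
- spray_can: Bystander: steel can, 56 in diameter, 150 tall, right of the rows. Sizes in mm. Loose; leave it where it is. Origin: its underside's centre (for the lying pieces, near the middle of the length).
- tape_measure: Bystander: black tape measure, 70 by 45 by 60 tall, right of the rows. Sizes in mm. Loose; leave it where it is. Origin: its underside's centre (for the lying pieces, near the middle of the length).

How it is judged:
By the outcome, as a careful person would: the job done as asked, in the order asked, and still so for the second after the job is handed in, with the robot touching nothing.
It also fails if it takes over 96 s, if anything falls off the work surface, if the arm or the gripper's body presses on something with over 40 N, if the wrist force passes 120 N, or if a joint passes its speed limit or range.

## Working session

There is one attempt and no reset: what is moved stays moved. The work goes in short steps, each a Python script; the robot and the scene stay as the last script left them, time stands still between calls to the robot, and variables do not carry over. Pictures are saved under pics/ and viewed, at most 14 in all, crops included, and the job is handed in when it is done.

```bash
mkdir -p pics
python3 - <<'E'
from station import arm
import cv2
for n in("scene","top"):
    cv2.imwrite(f"pics/{n}0.png",arm.grab_frame(n))
    c=arm.get_calibration(n);print(n,c)
print(arm.get_clock())
E
```

```text
scene {'camera_matrix': array([[561.2850229 ,   0.        , 314.70619952],
       [  0.        , 561.2850229 , 238.27650352],
       [  0.        ,   0.        ,   1.        ]]), 'world_to_cam': array([[ 4.47341372e-01,  8.94341952e-01, -6.17811281e-03,
        -2.56350547e+02],
       [-6.74122744e-01,  3.41713313e-01,  6.54820996e-01,
         3.53943932e+02],
       [ 5.87745032e-01, -2.88763717e-01,  7.55758754e-01,
        -1.49216472e+03],
       [ 0.00000000e+00,  0.00000000e+00,  0.00000000e+00,
         1.00000000e+00]])}
top {'camera_matrix': array([[458.74542433,   0.        , 310.71259614],
       [  0.        , 458.74542433, 235.83380822],
       [  0.        ,   0.        ,   1.        ]]), 'world_to_cam': array([[ 2.18511718e-02, -9.99750402e-01,  4.65400382e-03,
        -1.57344142e+01],
       [ 9.93706382e-01,  2.22301521e-02,  1.09788191e-01,
        -5.56044269e+02],
       [-1.09864247e-01,  2.22571269e-03,  9.93944110e-01,
        -1.11984406e+03],
       [ 0.00000000e+00,  0.00000000e+00,  0.00000000e+00,
         1.00000000e+00]])}
0.1
```

View pics/scene0.png

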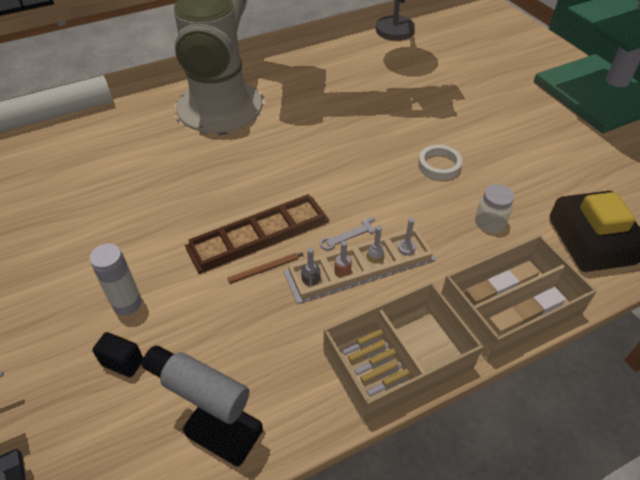

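View pics/top0.png

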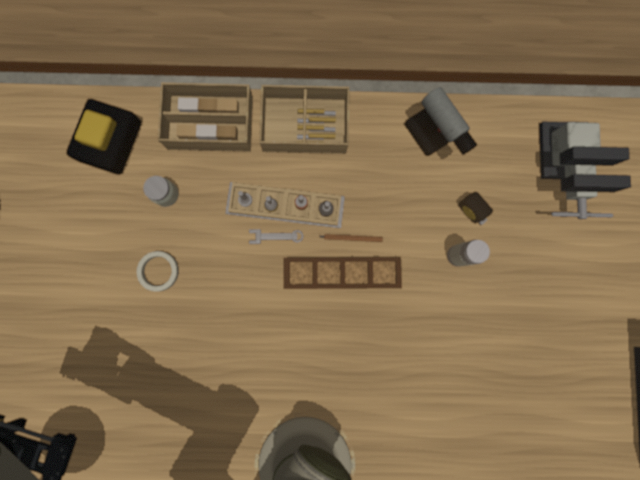

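The scene shows the robot with the dark rack nearer to it than the carrier. In the top view the rack spans px (284..402, 257..289). The carrier is at (226..345, 184..227), with shanks near (245,198), (271,203), (301,201) and (326,208). Next I'll get coarse poses from the top camera, then move the wrist camera over each row.

```bash
cat > h.py <<'E'
from station import arm
import cv2, numpy as np
def ray(name,uv,z,c=None):
    c=c or arm.get_calibration(name); K=c["camera_matrix"]; T=c["world_to_cam"]
    uv=np.atleast_2d(np.asarray(uv,float)); z=np.broadcast_to(z,len(uv))
    p=np.c_[uv,np.ones(len(uv))]@np.linalg.inv(K).T
    d=(p*[1,-1,-1])@T[:3,:3]; o=-T[:3,:3].T@T[:3,3]
    return o+d*((z-o[2])/d[:,2])[:,None]
def proj(c,P):
    P=np.atleast_2d(P); q=(P@c["world_to_cam"][:3,:3].T+c["world_to_cam"][:3,3])*[1,-1,-1]
    u=q@c["camera_matrix"].T; return u[:,:2]/u[:,2:]
E
python3 - <<'E'
from h import *
im=cv2.imread("pics/top0.png")
cr=im[170:300,215:415]; cv2.imwrite("pics/crop.png",cv2.resize(cr,None,fx=4,fy=4,interpolation=cv2.INTER_CUBIC))
m=(cr.max(2)<85).astype(np.uint8); 
cs,_=cv2.findContours(cv2.morphologyEx(m,cv2.MORPH_CLOSE,np.ones((3,3))),cv2.RETR_EXTERNAL,2)
c=max(cs,key=cv2.contourArea); b=cv2.boxPoints(cv2.minAreaRect(c))+[215,170]
print(b, ray("top",b,24).round(1), ray("top",[[245,198],[271,203],[301,201],[326,208]],90).round(1))
print(ray("top",[[285,206]],20))
c=arm.get_calibration("wrist");T=c["world_to_cam"];print(-T[:3,:3].T@T[:3,3],-T[2,:3],c["camera_matrix"],arm.get_ee_pos(),arm.get_eef_rot())
E
```

```text
[[284.73678589 257.83423615]
 [399.7734375  256.75913239]
 [400.04663086 285.99022675]
 [285.00997925 287.06533051]] [[ 500.    60.5   24. ]
 [ 509.1 -228.3   24. ]
 [ 436.1 -229.    24. ]
 [ 427.2   57.8   24. ]] [[637.4 156.2  90. ]
 [626.7  93.5  90. ]
 [633.2  21.8  90. ]
 [617.5 -38.4  90. ]]
[[632.45626579  63.73396194  20.        ]]
[ 68.8421569  525.06814088 385.28934101] [ 0.27257664 -0.07763866 -0.95899646] [[377.88484876   0.         320.28120193]
 [  0.         377.88484876 235.79977106]
 [  0.           0.           1.        ]] [139.84337802 505.83644014 257.24330115] [-3.14052483e+00 -2.56523032e-04  2.87180535e+00]
```

View pics/crop.png

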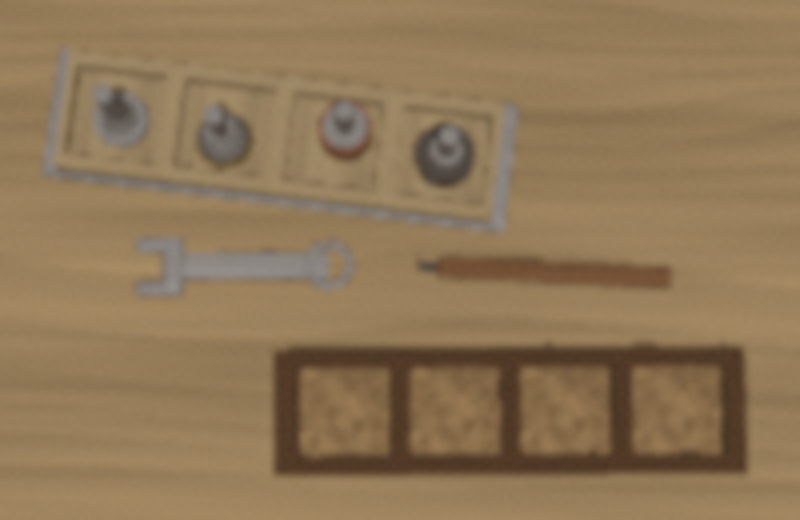

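The crop shows, left to right: flat bit, cup brush, sanding drum (red-brown rim) and hole saw. Rack pocket centres are at crop columns 345, 455, 566 and 677. Next I'll take wrist views from above each row.

Run:
```python
from h import *
for y in (np.pi/2,-np.pi/2):
    for p in ([640,150,300],[640,-50,80],[450,-200,80]): print(y,p,np.round(arm.solve_ik(p,[np.pi,0,y]) if arm.solve_ik(p,[np.pi,0,y]) is not None else 0,2))
# camera sits at tool +x from TCP
s=np.pi/2
arm.move_to([632,30,260],[np.pi,0,s]); arm.hold(.3)
for i,p in enumerate([None,[468,-120,260]]):
    if p: arm.line_to(p,feed=300); arm.hold(.3)
    c=arm.get_calibration("wrist"); im=arm.grab_frame("wrist"); cv2.imwrite(f"pics/w{i}.png",im); np.savez(f"w{i}.npz",**c)
print(arm.get_clock())
```

```text
1.5707963267948966 [640, 150, 300] [ 0.05  0.6   0.95 -0.    1.58  0.05]
1.5707963267948966 [640, -50, 80] [-0.26  0.74  1.31  0.    1.1  -0.26]
1.5707963267948966 [450, -200, 80] [-0.66  0.47  1.8   0.    0.88 -0.66]
-1.5707963267948966 [640, 150, 300] 0
-1.5707963267948966 [640, -50, 80] 0
-1.5707963267948966 [450, -200, 80] [-0.66  0.47  1.8  -0.    0.88  2.48]
4.125
```

View pics/w0.png

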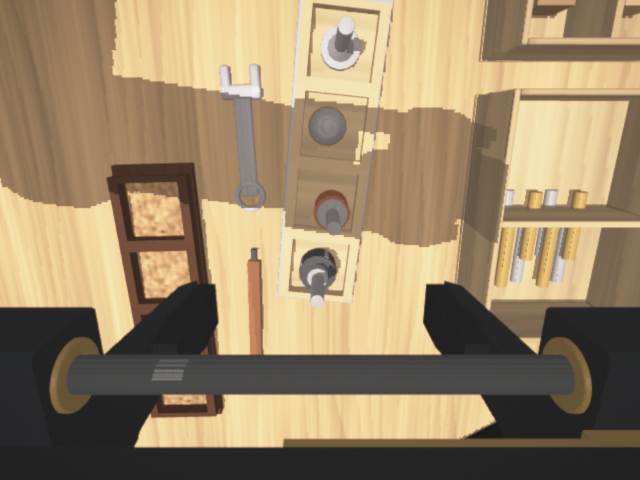

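View pics/w1.png

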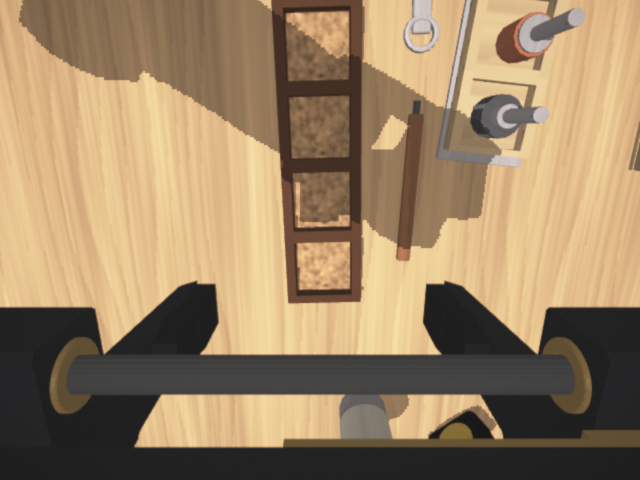

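The w0 view shows the four shanks with tops near (346,24), (328,125), (336,225) and (317,300). The w1 view shows the rack with pocket centres near (318,45), (320,127), (323,200) and (325,266). I'll zoom in on both for exact picks.

Run:
```python
import cv2,numpy as np
a=cv2.imread("pics/w0.png")[5:155,280:400];b=cv2.imread("pics/w0.png")[165:315,280:400]
c=cv2.imread("pics/w1.png")[0:310,265:375]
f=lambda i,k:cv2.resize(i,None,fx=k,fy=k,interpolation=cv2.INTER_CUBIC)
def grid(i,k,x0,y0):
    i=f(i,k)
    for x in range(-(-x0//20)*20,x0+i.shape[1]//k,20): cv2.putText(i,str(x),((x-x0)*k,8),0,.3,(0,0,255));cv2.line(i,((x-x0)*k,10),((x-x0)*k,18),(0,0,255))
    for y in range(-(-y0//20)*20,y0+i.shape[0]//k,20): cv2.putText(i,str(y),(0,(y-y0)*k+4),0,.3,(255,0,0));cv2.line(i,(20,(y-y0)*k),(28,(y-y0)*k),(255,0,0))
    return i
A=grid(a,3,280,5);B=grid(b,3,280,165);o=np.hstack([A,B]);cv2.imwrite("pics/z0.png",o)
cv2.imwrite("pics/z1.png",grid(cv2.imread("pics/w1.png")[0:310,255:385],1 or 2,255,0) if 0 else cv2.resize(grid(c,2,265,0),None,fx=.96,fy=.96))
im=cv2.imread("pics/w1.png"); print(im[[150,230],[320,320]],im[[20,100,270],[357,357,357]],im[290:306,325].tolist(),im[260,284:296].tolist(),im[260,352:366].tolist())
```

```text
[[ 77 107 138]
 [ 37  45  64]] [[ 53  70 105]
 [ 36  46  67]
 [ 56  74 110]] [[41, 54, 75], [34, 42, 59], [34, 42, 58], [34, 42, 58], [36, 45, 63], [49, 64, 95], [55, 73, 108], [55, 73, 108], [56, 74, 110], [56, 74, 109], [57, 74, 110], [60, 80, 116], [92, 124, 163], [133, 181, 222], [147, 201, 234], [148, 202, 235]] [[155, 210, 239], [132, 179, 221], [71, 95, 131], [56, 73, 110], [56, 74, 110], [57, 73, 110], [56, 73, 109], [56, 73, 109], [56, 73, 109], [56, 72, 109], [51, 66, 98], [36, 47, 65]] [[55, 71, 107], [56, 73, 109], [56, 73, 110], [56, 73, 109], [56, 73, 110], [56, 74, 110], [56, 73, 109], [55, 71, 106], [59, 78, 107], [78, 105, 131], [111, 151, 187], [148, 203, 235], [152, 208, 237], [151, 206, 237]]
```

View pics/z0.png

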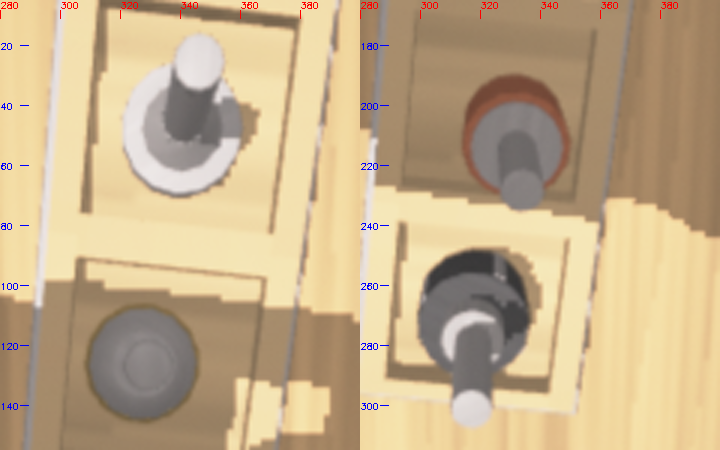

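View pics/z1.png

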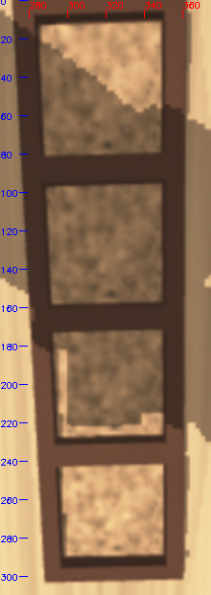

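The zoom gives shank-top centres at (346.3,25.7), (330,126.7), (334,228.3) and (317,301). The rack is clean enough to measure from its silhouette.

```bash
cat > meas.py <<'E'
from h import *
w0=dict(np.load("w0.npz"));w1=dict(np.load("w1.npz"))
tools=ray("",[[346.3,25.7],[330,126.7],[334,228.3],[317,301]],98,w0)[:,:2]
im=cv2.imread("pics/w1.png").astype(int)
L,R=[],[]
for v in range(20,295,5):
    m=np.flatnonzero(im[v,265:380,2]<122)+265; L.append([m.min()-.5,v]); R.append([m.max()+.5,v])
def fit(P):
    w=ray("",P,24,w1)[:,:2]
    for _ in range(3):
        k=np.polyfit(w[:,1],w[:,0],1); r=abs(w[:,0]-np.polyval(k,w[:,1])); w=w[r<max(1.5,2*np.median(r))]
    return k
kl,kr=fit(L),fit(R)
k=(kl+kr)/2
t=-np.arctan(k[0]); ey=np.array([-np.sin(t),np.cos(t)])
end=ray("",[[325,302.3]],24,w1)[0,:2]
d=np.array([np.polyval(k,end[1]),end[1]])
C=d+150*ey
pockets=C+np.outer([-105,-35,35,105],ey)   # right to left
E
python3 - <<'E'
from meas import *
print("tools",tools.round(1).tolist())
print("heads z10/20/48", ray("",[[327.3,125.7],[341,48.3],[332,213.7]],[10,20,48],w0).round(1).tolist())
print("edges",kl,kr,"width",(np.polyval(kr,-100)-np.polyval(kl,-100)))
print("rack",t,C,pockets.round(1).tolist())
# pocket wall-centres at z=24: px rows of dividers
print("dividers/top end",ray("",[[318,87.5],[321,165],[324,234]],24,w1).round(1).tolist(),"exp",[(C+a*ey).round(1).tolist() for a in(70,0,-70)])
# tray/carrier axis: left edge of the steel plate, z=6
e=ray("",[[303.3,5],[292,105]],6,w0);print("carrier t",-np.arctan2(*(e[0]-e[1])[:2]), "tools fit",np.polyfit(tools[:,1],tools[:,0],1))
c=arm.get_calibration("scene"); print(proj(c,np.c_[tools,[98]*4]).round(), proj(c,np.c_[pockets,[10]*4]).round())
E
```

```text
tools [[649.2, 167.6], [638.5, 100.9], [642.2, 23.2], [628.5, -40.4]]
heads z10/20/48 [[638.0, 101.1, 10.0], [649.6, 167.0, 20.0], [642.1, 23.4, 48.0]]
edges [-3.30537761e-02  4.26753428e+02] [-2.45078069e-02  5.04444413e+02] width 76.8363881988684
rack 0.02877284874340905 [467.85015569 -78.22006195] [[470.9, -183.2], [468.9, -113.2], [466.8, -43.2], [464.8, 26.7]]
dividers/top end [[465.5, -15.5, 24.0], [468.3, -84.4, 24.0], [471.3, -152.8, 24.0]] exp [[465.8, -8.2], [467.9, -78.2], [469.9, -148.2]]
carrier t -0.14020480799316593 tools fit [8.1476425e-02 6.3445302e+02]
[[410. 219.]
 [377. 227.]
 [342. 242.]
 [308. 249.]] [[213. 248.]
 [244. 236.]
 [274. 224.]
 [303. 212.]]
```

Run:
```python
from meas import *
T=w1["world_to_cam"]; print("cam",-T[:3,:3].T@T[:3,3])
for v in (242.7,289.6,172.4,227,95.8,158.3,12.5,81,302.3):
    p=ray("",[[322,v]]*2,[10,24],w1); print(v,((p[:,:2]-C)@ey).round(1))
ex=np.array([np.cos(t),np.sin(t)])
for u in (297.3,351,286,360.5): print(u,((ray("",[[u,262]]*2,[10,24],w1)[:,:2]-C)@ex).round(1))
im=cv2.imread("pics/w1.png"); print(im[225:300,325,2].tolist())
```

```text
cam [467.76498028 -46.74965648 387.85308072]
242.7 [-88.1 -83.7]
289.6 [-141.7 -135.3]
172.4 [-14.9 -13.2]
227 [-71.1 -67.3]
95.8 [56.6 55.6]
158.3 [-1.2  0.1]
12.5 [126.  122.5]
81 [69.5 68.1]
302.3 [-156.9 -149.9]
297.3 [-27.9 -26.8]
351 [29.3 28.2]
286 [-39.9 -38.4]
360.5 [39.4 38. ]
[218, 162, 86, 60, 59, 70, 100, 109, 111, 111, 111, 109, 109, 110, 110, 109, 121, 185, 218, 221, 219, 218, 219, 219, 221, 225, 228, 227, 220, 220, 215, 203, 192, 189, 196, 208, 214, 214, 219, 226, 230, 231, 232, 235, 237, 237, 235, 234, 234, 232, 230, 226, 222, 219, 219, 222, 227, 227, 214, 178, 155, 178, 214, 216, 150, 75, 59, 58, 58, 63, 95, 108, 108, 110, 109]
```

Pocket edges consistently place the rack centre 7.3 mm further toward -y than the end wall implied: the end walls are thinner than I assumed, and the top view agrees. Corrected, the rack centre is about (468,-85.5). I'll move the first tool now.

```bash
cat >> meas.py <<'E'
C=C-7.3*ey; pockets=pockets-7.3*ey
CT=-0.14
def go(i):
    a,b=tools[i],pockets[i]; ra=[np.pi,0,CT+np.pi/2]; rb=[np.pi,0,t+np.pi/2]
    if i==0: arm.move_to([*a,200],ra)
    else: arm.line_to([*a,200],ra,feed=300)
    arm.line_to([*a,78],feed=120); arm.grab()
    w=arm.get_gripper_width(); g=arm.get_grasp_force(); print(i,"width",round(w,1),"force",round(g,1))
    assert 9<w<15
    arm.line_to([*a,200],feed=150)
    arm.line_to([*b,200],rb,feed=220); 
    arm.line_to([*b,100],feed=150); arm.line_to([*b,79],feed=40); arm.hold(.2)
    print("before release",np.round(arm.get_ee_pos(),1),b.round(1),np.round(arm.get_force(),1),round(arm.get_gripper_width(),1))
    arm.let_go(); arm.hold(.2); arm.line_to([*b,200],feed=150)
    print(np.round(arm.get_force(),1),arm.get_clock())
E
python3 - <<'E'
from meas import *
go(0)
arm.hold(.2); cv2.imwrite("pics/p1.png",arm.grab_frame("scene")[170:320,160:460].repeat(2,0).repeat(2,1))
E
```

```text
0 width 11.0 force 30.0
before release [ 471.2 -190.5   79.2] [ 471.1 -190.5] [ 0.3 -0.  -1.4] 11.0
[ 0.5  0.4 -0.3] 14.725
```

View pics/p1.png

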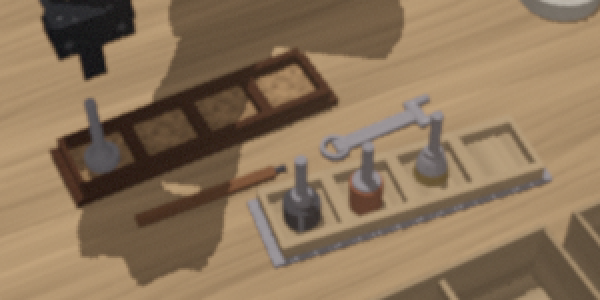

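The flat bit stands in the rightmost pocket (crop 95,135). Its slight lean matches the perspective lean of the spray can. I'll continue with the other three.

Run:
```python
from meas import *
for i in (1,2,3): go(i)
arm.line_to([420,120,260],feed=250); arm.hold(.5)
a=arm.grab_frame("scene")[130:330,70:470]; b=arm.grab_frame("top")[170:300,140:500]
cv2.imwrite("pics/p2.png",np.vstack([cv2.resize(a,(720,360)),cv2.resize(b,(640,231))[:,:,:] if 0 else cv2.resize(b,(720,240))]))
print(arm.get_clock())
```

```text
1 width 11.3 force 30.0
before release [ 469.2 -120.6   79.2] [ 469.1 -120.5] [ 0.6  0.6 -2.1] 10.9
[-0.6  0.  -0.4] 24.9917
2 width 11.3 force 30.0
before release [467.1 -50.6  79.2] [467.1 -50.5] [ 0.  -0.1 -1.4] 10.9
[-0.2  0.1  0.1] 34.2417
3 width 11.0 force 30.0
before release [465.1  19.4  79.2] [465.   19.4] [ 0.3  1.2 -2.7] 10.7
[-0.2 -0.5  0.4] 43.2083
44.4583
```

View pics/p2.png

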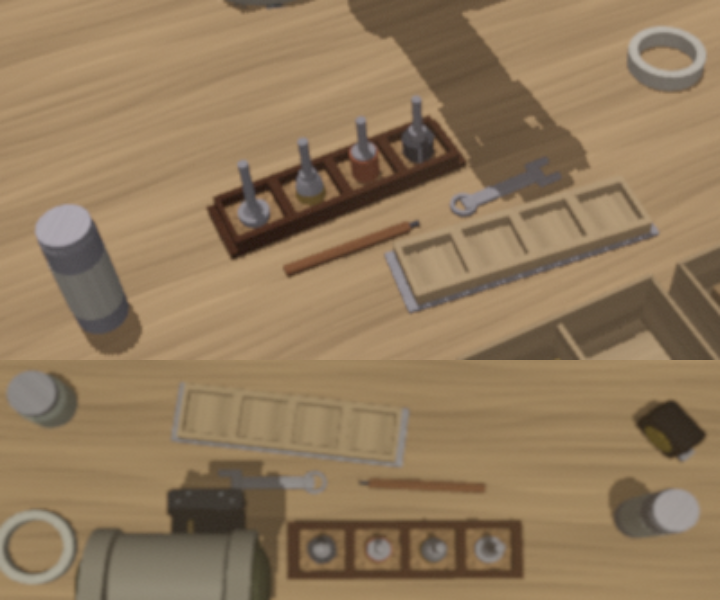

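All four tools stand upright and centred in their pockets. From left to right they are hole saw, sanding drum, cup brush and flat bit, and the bystanders have not moved.

```bash
python3 -c "
from station import arm
print(arm.hand_in())"
```

```text
the job is handed in; nothing more can be done
None
```

I moved all four tools upright into the rack in reverse order (left to right: hole saw, sanding drum, cup brush, flat bit), left the other things where they were, and handed the job in after about 45 s on the robot's clock.

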